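# Set the fresh grade ticket in the stand and raise it to the second stop

### The job

The tall ticket in the drying rack is freshly marked and its ink is wet on both faces: take it by its two upright side edges only, lower it right down into the empty channel of the telescoping stand before letting it go, with the mast still down. Then squeeze the release button on the mast's head and, keeping it squeezed, draw the mast up to its second and last stop. Finish while still gripping the head there, button pressed in and ticket standing in its channel, so that I can tighten the collar below; leave everything else on the bench where it is.

Things in the scene. Friction and masses are not known exactly. Their poses are not given: they have to be found in the camera images.
- ticket_mid (a point): Centre of the tall ticket, 45 mm above its foot: a stiff dark plastic plate, 4 mm thick (x), 66 mm wide (y), 90 mm tall (z, up), 42 g, white marks alike on both faces (a bar over three spots). It stands in one of the rack's slots. Grasp it across its two side edges, 66 mm apart.
- ticket_foot (a point): Middle of the ticket's bottom edge; same axes as the ticket.
- ticket: The tall ticket as a whole; origin at the middle of its bottom edge (as ticket_foot), same axes.
- ticket_face: The wet marked area of the tall ticket, not to be touched: the middle 56 mm of its width, 28 to 84 mm above its foot, both faces. Origin at the ticket's foot, same axes.
- rack: White slotted drying rack, fixed: 150 mm (x) by 96 mm (y), 34 mm high, origin at the centre of its underside. Three slots run along its y at x = -45, 0 and +45 mm, 5.5 mm wide, 22 mm deep, floor 12 mm above the bench. The tall ticket is in any one of them, the two low wide ones in the others, widths along the slots.
- low_ticket_a: Low wide ticket, a bystander in the rack: 4 mm thick (x), 88 mm wide (y), 52 mm tall, origin at the middle of its bottom edge.
- low_ticket_b: The other low wide ticket in the rack, same size and origin.
- channel (a point): Middle of the floor of the stand's ticket channel, 85 mm from the mast's axis along +y; rises with the mast; 145 mm above the bench when down. z up, y along the channel. Inside 5.6 mm wide, 72 mm long (end walls 14 mm high); lips straight for 16 mm, then flaring to a 15.6 mm mouth 26 mm above the floor. The ticket stands in it, width along y, either face to the front.
- grip (a point): Centre of the black grip head on top of the mast: 32 mm along x, 28 mm along y, 45 mm high. Nothing stands above it. x points to the side the button is on (away from the robot), y to the channel, z up. 197.5 mm above the bench with the mast down.
- button_face (a point): Middle of the outer face of the release button: a pad 18 mm wide and 26 mm high in the +x face of the grip head, at the height of its centre, 6 mm proud of it (22 mm from the mast's axis). It presses 5 mm towards the axis. Same axes as the grip head.
- stand: Telescoping ticket stand, bolted down, the column gives about 1 mm per 3 N sideways at the head: dark base plate 130 mm (x) by 210 mm (y, -65 to +145 mm), 10 mm high; aluminium outer tube 27 mm in diameter with a black clamp collar on top (36 mm across, up to 137 mm above the bench; thumbscrew to y = -40 mm). Origin on the mast's axis at bench height, y towards the channel.
- mast (a joint): How far the mast is drawn up, m: 0 down and locked, 0.040 first stop, 0.080 second stop and end of travel. A pin locks it at each (2 mm play) unless the button is in more than 3.5 mm; if the button is let out on the way, the pin springs in at the next stop. Unlocked it slides with 1 N of friction and sinks by its weight (about 4 N) if let go.
- button (a joint): How far the release button is pressed, in m: 0 out, 0.005 fully in. Spring: 4 N to start, 8 N fully in; a gripper closed across the head from the button to the opposite face presses it fully.
- bowl: Steel bowl, 170 mm across, 55 mm high, a bystander; origin under its centre.
- marker_pen: Marker pen lying on the bench, about 140 mm long, 17 mm thick, a bystander.
- tongs: Steel tongs lying on the bench, about 245 mm long, 12 mm high, a bystander; origin about the middle.
- jar: Amber glass jar, 72 mm across, 95 mm high, a bystander.
- tape_roll: Roll of tape lying flat, 110 mm across, 48 mm high, a bystander.
- mug: White mug, 76 mm across, 90 mm high, a bystander.
- squat_bottle: Clear plastic bottle, 64 mm across, 120 mm high, a bystander.
Mind the look-alikes: they are no part of the job. Leave any brown look-alike of the stand alone.

How it is judged:
By the outcome, as a careful person would: the job done as asked, in the order asked, and still so for the second after the job is handed in, while the arm keeps its last pose, push and grip.
It also fails if it takes over 61 s, if anything falls off the work surface, if the arm or the gripper's body presses on something with over 40 N, if the wrist force passes 120 N, or if a joint passes its speed limit or range.

### The arm

A 6-joint arm with a two-finger parallel gripper is mounted at the origin on the work surface. World frame = base frame: x ahead of the robot, y to its left, z up, the work surface at z = 0. Lengths are in mm, angles in rad, forces in N, time in s.
With the tool pointing down it reaches from about 350 to 975 mm from the base axis. Payload 7.1 kg.
Tool frame: the origin (TCP) lies midway between the tips of the shut fingers; the grasp point (between the pads) lies 19 mm behind it (ctrl.pinch_z is the distance from the TCP to the grasp point, in mm); z points along the fingers, y is the direction in which the jaws open and shut (so a half turn about z gives the same grasp; the last joint's range is limited). The gripper opens to 88 mm and grips with 3 to 60 N. Pads are 20 mm wide; open, the fingers measure 115 mm over their backs; the gripper's body (75 mm by 178 mm) begins 61 mm behind the grasp point.
Start: joints at [1.246, 0.423, 1.63, -0, 1.089, -0.019], TCP at [188.128, 595.997, 222.675] pointing down, gripper open.
Joint ranges: [-3, 3], [-0.9, 2.11], [0.09, 2.58], [-1.31, 4.45], [0.11, 2.69], [-2.54, 2.54]. Speed limits (rad/s): [2.39, 2.39, 3.01, 3.14, 3.14, 3.14].

### API

Orientations are given as a rotation vector (axis times angle).
In Python, from workcell import ctrl gives the robot as it stands.
- The arm moves only by the tool jog_arm, never from a script. Its arguments are lists of equal length, an entry for each row: "xyz": the shift along the world's x, y, z in mm, a list of three; "yaw": the turn about the world's z in degrees. A call has 1 to 20 rows; each row shifts and turns the pose as measured when the row begins; what a row does not reach is not made up. A row lasts 1/12 s, in which the tool goes at most 41.7 mm and 7.16 degrees, less where a joint would pass 70% of its speed; a pose out of reach is approached as far as the arm can. A call with a gripper value outside its range is refused whole. "gripper" is the closure, from 0 (fully open) to 1 (shut), set as the call begins (left out, the last holds). The fingers move at their own pace and stop on an object; the grip force is fixed at half the most. Time passes only in rows, so rows that do not move let the fingers close. It gives the time, the measured TCP pose, the force and the opening at its end, in the units of the state.
- ctrl.get_obs(): the state, without advancing time (a new reading comes with each control period).
- ctrl.get_image(name): name is "side" or "top" or "wrist"; returns a dict with "img" (420x560x3 uint8, blue, green, red), "K" (3x3 intrinsics, pixels), "R" (3x3) and "t" (3): a world point X has camera coordinates R X + t. Camera axes: x right, y down, z forward; pixel columns grow to the right and rows downward; lengths in mm; the calibration is good to about 2 mm. A picture is of the moment at which its call begins. There is no depth.
- ctrl.close_job(): hands the job in, once; it reports no verdict.
Trained networks look in a picture, given as the dict that the camera call returned (one of the last four; its "shot" number tells which), for a name from the list of things; names that differ only in an ending like _2 or _b are one class to them, and where a whole thing is asked for, a point or a joint stands for the part that bears it (a point fixed in the world has none). Each returns a list of dicts, best first, with "confidence" (0 to 1); they miss things now and then, are a little off and sometimes report something else, mostly with a low value. They report only what shows in the picture. A call takes as long as a camera call. They do not tell look-alikes from the thing itself.
- ctrl.find_in(picture, thing): "centre" ([column, row] as shares, 0 to 1, of the picture: columns of its width, rows of its height, amid what is visible of it).
- ctrl.regions_of(picture, thing): "region" (420x560 bool, what is visible of it) and "centre" ([column, row] as shares, 0 to 1, of the picture: columns of its width, rows of its height, amid what is visible of it).
- ctrl.pinpoint(picture, thing): "centre" ([column, row] as shares, 0 to 1, of the picture: columns of its width, rows of its height: a listed point, or the origin of a listed thing).
The state is a dict: "t": time; "qpos": joint angles; "qvel": joint speeds; "joint_torque": joint torques, N m; "ee_pos": TCP position; "orientation": TCP orientation; "ft_force": force on the tool from outside, world axes, zero at the start; "moment": the same for the moment, N m; "width": finger opening in mm.
Only numpy, scipy, OpenCV 4.12 (cv2) and the standard library are available. Lean on these libraries where they do the work, as an engineer would, in place of code of your own. Each camera call takes 0.05 s, during which the arm holds its last target.

## Working session

There is one attempt and no reset: what is moved stays moved. The work goes in short steps, Python scripts to look and compute and a tool call to move; the robot and the scene stay as the last step left them, time stands still between calls to the robot, and variables do not carry over. Pictures are saved under pics/ and viewed, and the job is handed in when it is done.

Besides the shell and the picture viewer there is one more tool, called after "Emit:" by a JSON object that holds its "fn" and its "kwargs", one argument or row to a line. jog_arm: Moves the arm, as the interface text tells. Its arguments: {"type":"object","properties":{"xyz":{"type":"array","items":{"type":"array","items":{"type":"number"}}},"yaw":{"type":"array","items":{"type":"number"}},"gripper":{"type":"number"}},"required":["xyz","yaw"]}

```bash
mkdir -p pics; ls; cat > h.py <<'E'
from workcell import ctrl
import numpy as np, cv2
from scipy.optimize import least_squares
def P(s,X):
    c=s["R"]@np.asarray(X,float)+s["t"]; u=s["K"]@c; return u[:2]/u[2]
def ray(s,uv):
    d=s["R"].T@np.linalg.inv(s["K"])@np.array([uv[0],uv[1],1.]); o=-s["R"].T@s["t"]; return o,d/np.linalg.norm(d)
def atz(s,uv,z):
    o,d=ray(s,uv); return o+d*(z-o[2])/d[2]
def tri(L):
    A=np.zeros((3,3));b=np.zeros(3)
    for s,uv in L:
        o,d=ray(s,uv);M=np.eye(3)-np.outer(d,d);A+=M;b+=M@o
    return np.linalg.solve(A,b)
def px(c): return np.array([c[0]*560,c[1]*420])
E
python3 - <<'E'
from h import *
import pickle
S={}
for n in ["side","top","wrist"]:
    s=ctrl.get_image(n); S[n]=s; cv2.imwrite(f"pics/{n}0.png",s["img"])
    print(n,-s["R"].T@s["t"])
    for th in ["ticket_mid","ticket_foot","channel","grip","button_face","stand","rack","low_ticket_a"]:
        for r in ctrl.pinpoint(s,th)[:3]:
            print(th,px(r["centre"]).round(1),round(r["confidence"],2))
pickle.dump(S,open("S0.pkl","wb"))
E
```

```text
pics
side [227.68648508 837.85604785 764.5915828 ]
ticket_mid [238.1 264.3] 0.8
ticket_foot [241.6 280.5] 0.62
channel [277.  190.7] 0.84
channel [322.4 260.5] 0.54
channel [387.  186.2] 0.53
grip [295.2 161.9] 0.76
grip [404.4 161.8] 0.74
button_face [222.  199.1] 0.64
stand [291.1 221. ] 0.68
rack [246.8 291.5] 0.77
rack [220.4 198.3] 0.23
low_ticket_a [251.  286.8] 0.7
low_ticket_a [266.4 296.5] 0.64
top [ 319.47846593  -10.65790881 1431.11722536]
ticket_foot [201.5 179.7] 0.45
channel [350.3 306.4] 0.65
channel [294.6 183. ] 0.55
channel [139.9 257.4] 0.19
grip [388.2 318.8] 0.96
grip [330.7 188.3] 0.91
button_face [393.6 310.8] 0.61
stand [321.  198.4] 0.95
stand [371.2 310.8] 0.75
stand [263.7 255.7] 0.64
rack [195.2 198.2] 0.92
low_ticket_a [197.8 199.4] 0.63
low_ticket_a [188.1 214.6] 0.62
wrist [122.6863063  616.83302822 384.70553092]
```

View pics/side0.png

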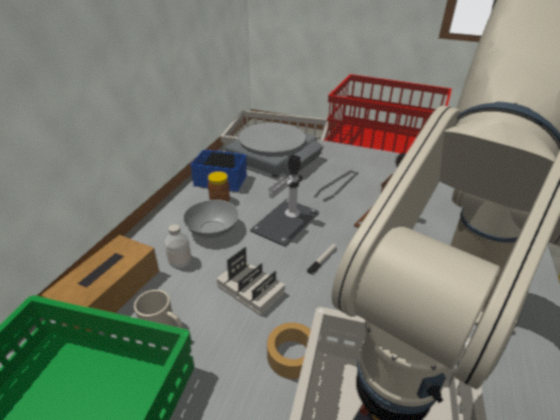

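View pics/top0.png

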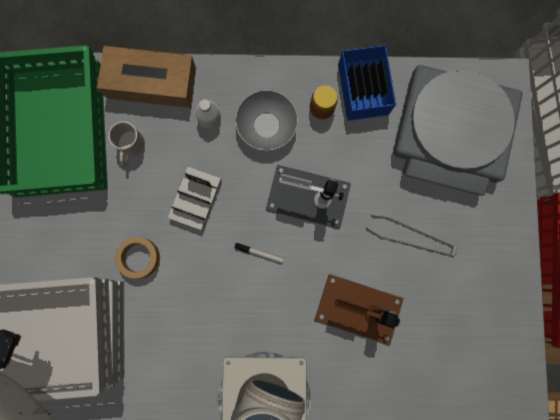

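View pics/wrist0.png

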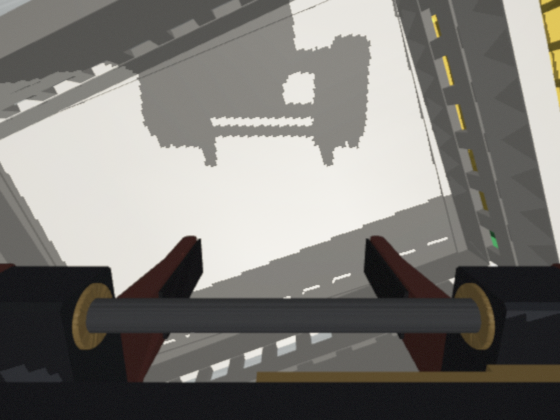

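The top view shows the rack at about (195,198), with the tall ticket at its upper end at about (201,180). The real grey stand is at (310,197), its head at (331,188) and channel at (295,183). The brown look-alike is at (360,310).

```bash
python3 - <<'E'
from h import *
import pickle
S=pickle.load(open("S0.pkl","rb"))
t=S["top"];s=S["side"]
cv2.imwrite("pics/topc.png",np.hstack([cv2.resize(t["img"][155:240,155:240],(400,400),interpolation=2),cv2.resize(t["img"][155:235,265:360],(400,400*80//95),interpolation=2)[:336] if 0 else cv2.resize(t["img"][155:240,265:350],(400,400),interpolation=2)]))
cv2.imwrite("pics/sidec.png",np.hstack([cv2.resize(s["img"][240:320,210:290],(400,400),interpolation=2),cv2.resize(s["img"][145:245,245:325],(400,500),interpolation=2)[:400]]))
print("grip",tri([(t,(330.7,188.3)),(s,(295.2,161.9))]), atz(t,(330.7,188.3),197.5), atz(s,(295.2,161.9),197.5))
print("chan",tri([(t,(294.6,183)),(s,(277,190.7))]),atz(t,(294.6,183),145),atz(s,(277,190.7),145))
print("stand",atz(t,(321,198.4),0),atz(s,(291.1,221),0))
print("rack",atz(t,(195.2,198.2),0),atz(s,(246.8,291.5),0))
print("foot",atz(t,(201.5,179.7),12),atz(s,(241.6,280.5),12),"mid",atz(s,(238.1,264.3),57))
E
```

```text
grip [ 526.70246529 -152.93880837  202.69366709] [ 528.78674934 -153.3022106   197.5       ] [ 528.19045667 -162.05420043  197.5       ]
chan [550.99886209 -69.36115114 144.25476197] [549.96641279 -69.53190317 145.        ] [551.55859671 -68.27422314 145.        ]
stand [ 533.73611319 -149.25765736    0.        ] [ 522.52762903 -127.08025393    0.        ]
rack [530.16810006 197.2015528    0.        ] [534.15587876 201.2055386    0.        ]
foot [579.86298143 179.7649726   12.        ] [557.6566478  180.69209618  12.        ] mid [570.2173843  170.56078115  57.        ]
```

View pics/topc.png

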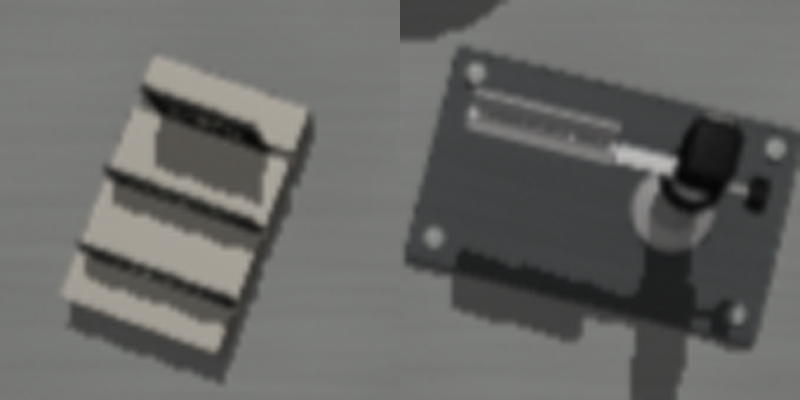

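View pics/sidec.png

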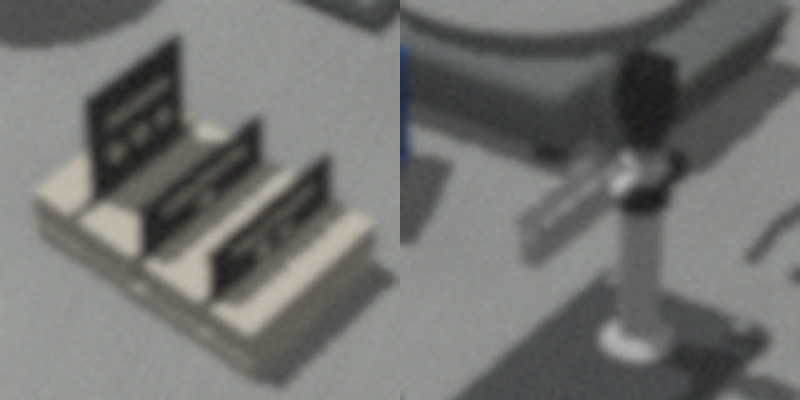

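```bash
python3 - <<'E'
from h import *
import pickle
from scipy.spatial.transform import Rotation as Ro
S=pickle.load(open("S0.pkl","rb"))
t=S["top"];w=S["wrist"]
o=ctrl.get_obs(); R=Ro.from_rotvec(o["orientation"]).as_matrix(); print(R.round(3),o["ee_pos"],o["width"],o["t"])
print("cam in tool",R.T@(-w["R"].T@w["t"]-o["ee_pos"]),"axes",(w["R"]@R).round(3),w["K"])
f=lambda c,x0:np.array(c)*85/400+np.array([x0,155])
rc=[atz(t,f(c,155),34)[:2] for c in [(150,55),(310,112),(62,295),(220,352)]]
rc=np.array(rc);print(rc.round(1),"c",rc.mean(0),[np.linalg.norm(rc[a]-rc[b]).round(1) for a,b in[(0,1),(2,3),(0,2),(1,3)]])
d=rc[0]-rc[2]+rc[1]-rc[3];print("rack x ang",np.degrees(np.arctan2(d[1],d[0])));d=rc[0]-rc[1]+rc[2]-rc[3];print("rack y ang",np.degrees(np.arctan2(d[1],d[0])))
b=[atz(t,f(c,265),10)[:2] for c in [(57,45),(400,125),(4,262),(352,350)]]
b=np.array(b);print(b.round(1),[np.linalg.norm(b[a]-b[c]).round(1) for a,c in[(0,1),(2,3),(0,2),(1,3)]]);c=b.mean(0)
d=b[0]-b[1]+b[2]-b[3];y=d/np.linalg.norm(d);print("stand y ang",np.degrees(np.arctan2(d[1],d[0])),"origin",c-40*y,"chan",c+45*y)
E
```

```text
[[-0.954  0.301  0.   ]
 [ 0.301  0.954  0.   ]
 [-0.     0.    -1.   ]] [188.12634232 595.99833267 222.69568239] 87.80450459541883 1.35
cam in tool [  68.67545562    0.16880608 -162.01026873] axes [[ 0.001  1.    -0.   ]
 [-0.968  0.001 -0.253]
 [-0.253  0.     0.968]] [[321.81974943   0.         283.01533356]
 [  0.         321.81974943 207.81713596]
 [  0.           0.           1.        ]]
[[611.1 217.4]
 [578.9 124.6]
 [471.7 262.8]
 [440.3 172.3]] c [525.49530285 194.25590295] [np.float64(98.2), np.float64(95.8), np.float64(146.6), np.float64(146.6)]
rack x ang -18.491982223040754
rack y ang 70.8560101516864
[[ 625.2  -27.1]
 [ 580.  -228.2]
 [ 496.6    2.3]
 [ 447.7 -199.4]] [np.float64(206.1), np.float64(207.5), np.float64(131.9), np.float64(135.4)]
stand y ang 76.85457175322715 origin [ 528.29259867 -152.05678799] chan [547.62359403 -69.28413176]
```

Emit:
{"fn": "jog_arm", "kwargs": {
  "xyz": [
    [0,0,30],
    [0,0,30],
    [25,-28,0],
    [25,-28,0],
    [25,-28,0],
    [25,-28,0],
    [25,-28,0],
    [25,-28,0],
    [25,-28,0],
    [25,-28,0],
    [25,-28,0],
    [25,-28,0],
    [25,-28,0],
    [25,-28,0],
    [25,-28,0],
    [25,-28,0],
    [10,-10,0],
    [0,0,0]
  ],
  "yaw": [0,0,0,0,0,0,0,0,0,0,0,0,0,0,0,0,0,0]
}}

```text
t: 2.85
ee_pos: [560.4, 173.6, 287.6]
orientation: [0.468, 3.1, 0.008]
ft_force: [-0.6, 0.1, -0.5]
width: 87.7
```

```bash
cat > shot.py <<'E'
import sys
from h import *
import pickle
n,tag=sys.argv[1],sys.argv[2]
s=ctrl.get_image(n); cv2.imwrite(f"pics/{n}_{tag}.png",s["img"]); pickle.dump((s,ctrl.get_obs()),open(f"{n}_{tag}.pkl","wb"))
for th in sys.argv[3:]:
    for r in ctrl.pinpoint(s,th)[:3]: print(th,px(r["centre"]).round(1),round(r["confidence"],2))
E
python3 shot.py wrist 1 ticket_mid ticket_foot rack low_ticket_a; python3 shot.py side 1 ticket_mid
```

```text
ticket_mid [289.1 184.6] 0.82
ticket_foot [289.  179.3] 0.61
rack [286.2 143.1] 0.83
rack [ 60.4 221.9] 0.72
low_ticket_a [289.9 143.7] 0.71
low_ticket_a [288.8 180.8] 0.71
low_ticket_a [285.3 112.8] 0.62
ticket_mid [235.8 263.7] 0.87
ticket_mid [220.3 200.7] 0.55
```

View pics/wrist_1.png

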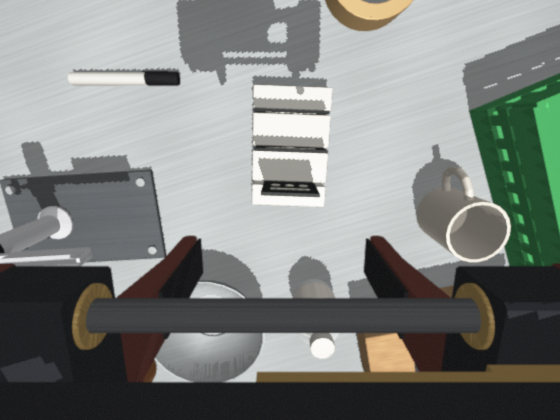

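The wrist view shows the rack at (290,145) with the tall ticket at (290,188), in the slot farthest from the robot. I'll zoom in to get its corners.

```bash
python3 - <<'E'
import cv2
i=cv2.imread("pics/wrist_1.png"); cv2.imwrite("pics/w1c.png",cv2.resize(i[75:215,240:345],(600,800)[::1],interpolation=cv2.INTER_CUBIC)[:600] if 0 else cv2.resize(i[165:215,240:340],(800,400),interpolation=cv2.INTER_CUBIC))
E
```

```text
(no output)
```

View pics/w1c.png

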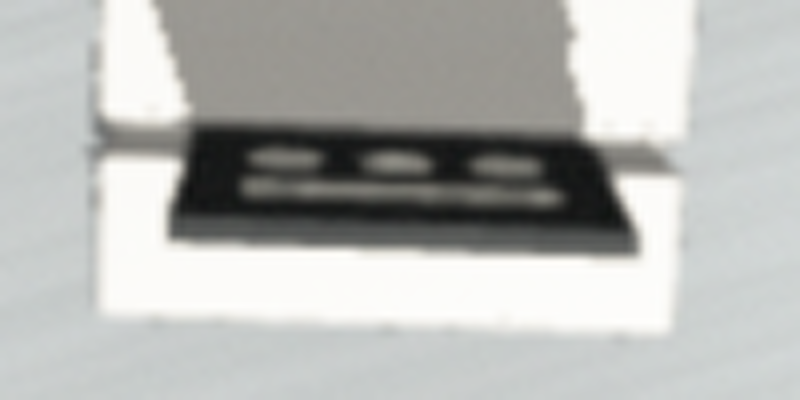

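```bash
python3 - <<'E'
from h import *
import pickle
from scipy.spatial.transform import Rotation as Ro
s,o=pickle.load(open("wrist_1.pkl","rb"))
g=lambda c:np.array([240+c[0]/8,165+c[1]/8])
for a,b,z in [((172,226),(636,242),102),((98,315),(670,332),34),((100,138),(676,160),34)]:
    A=atz(s,g(a),z);B=atz(s,g(b),z);d=B-A;print(A.round(1),B.round(1),"mid",((A+B)/2).round(1),np.linalg.norm(d).round(1),np.degrees(np.arctan2(d[1],d[0])).round(2))
R=Ro.from_rotvec(o["orientation"]).as_matrix();print(o["ee_pos"],np.degrees(np.arctan2(R[1,1],R[0,1])),R[:,2].round(3))
E
```

```text
[560.1 150.3 102. ] [581.2 210.9 102. ] mid [570.6 180.6 102. ] 64.1 70.78
[583.8 125.5  34. ] [614.8 215.7  34. ] mid [599.3 170.6  34. ] 95.4 71.03
[555.6 135.3  34. ] [587.  224.3  34. ] mid [571.3 179.8  34. ] 94.4 70.6
[559.57251862 174.36149486 287.50978783] 72.85711102591938 [ 0.006  0.004 -1.   ]
```

Emit:
{"fn": "jog_arm", "kwargs": {
  "xyz": [
    [11,6,-20],
    [0,0,-35],
    [0,0,-35],
    [0,0,-35],
    [0,0,-30],
    [0,0,0]
  ],
  "yaw": [-2,0,0,0,0,0]
}}

```text
t: 3.7
ee_pos: [567.9, 190.5, 132.8]
orientation: [0.5, 3.085, 0.018]
ft_force: [-2.0, -0.5, -0.8]
width: 87.9
```

```bash
python3 shot.py wrist 2 ticket_mid; python3 shot.py side 2 ticket_mid
```

```text
ticket_mid [270.7 221.6] 0.69
ticket_mid [235.1 265.4] 0.72
```

View pics/wrist_2.png

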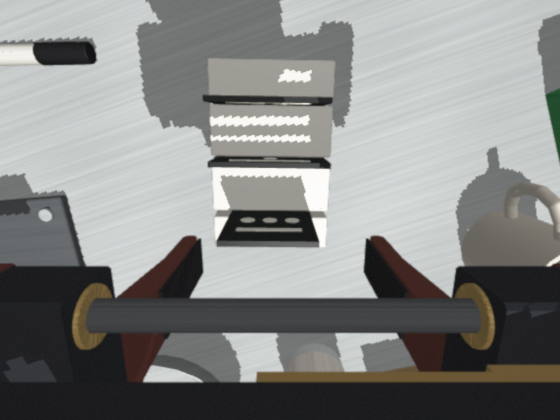

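```bash
python3 - <<'E'
from h import *
import pickle
from scipy.spatial.transform import Rotation as Ro
s,o=pickle.load(open("wrist_2.pkl","rb"))
i=s["img"];cv2.imwrite("pics/w2c.png",cv2.resize(i[200:255,205:335],(780,330),interpolation=2))
o=ctrl.get_obs()
R=Ro.from_rotvec(o["orientation"]).as_matrix();print(o["ee_pos"],np.degrees(np.arctan2(R[1,1],R[0,1])),R.round(4),o["qvel"].round(3) if hasattr(o["qvel"],'round') else o["qvel"])
E
```

```text
[573.16701449 191.46434628 140.25737431] 71.55175393495053 [[-0.9482  0.3164  0.0292]
 [ 0.3168  0.9484  0.0121]
 [-0.0239  0.0207 -0.9995]] [-0.007 -0.015 -0.006  0.001 -0.006 -0.001]
```

View pics/w2c.png

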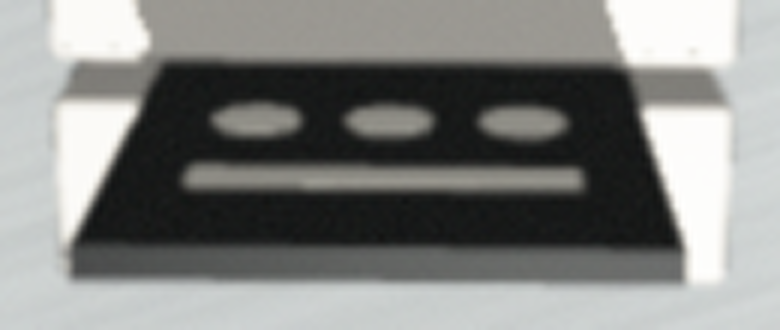

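Emit:
{"fn": "jog_arm", "kwargs": {
  "xyz": [
    [0,0,0],
    [0,0,0]
  ],
  "yaw": [0,0]
}}

```text
t: 4.07
ee_pos: [575.5, 192.5, 144.6]
orientation: [0.498, 3.068, 0.03]
ft_force: [-0.2, -0.2, 0.2]
width: 87.5
```

```bash
cat > st.py <<'E'
from h import *
from scipy.spatial.transform import Rotation as Ro
o=ctrl.get_obs()
R=Ro.from_rotvec(o["orientation"]).as_matrix();print(o["t"],np.array(o["ee_pos"]).round(2),"yang",np.degrees(np.arctan2(R[1,1],R[0,1])).round(2),"z",R[:,2].round(4),"F",np.array(o["ft_force"]).round(1),o["width"],"q",np.array(o["qpos"]).round(3),"v",np.array(o["qvel"]).round(3))
E
python3 st.py
```

```text
4.0667 [575.46 192.51 144.57] yang 71.59 z [ 0.0355  0.014  -0.9993] F [-0.2 -0.2  0.2] 87.53128304200645 q [ 0.302  0.478  1.752  0.004  0.873 -0.95 ] v [ 0.001 -0.028 -0.016 -0.     0.011  0.001]
```

Emit:
{"fn": "jog_arm", "kwargs": {
  "xyz": [
    [0,0,0],
    [0,0,0],
    [0,0,0],
    [0,0,0]
  ],
  "yaw": [0,0,0,0]
}}

```text
t: 4.4
ee_pos: [578.1, 193.1, 149.5]
orientation: [0.497, 3.061, 0.036]
ft_force: [0.1, -1.3, -0.1]
width: 87.9
```

```bash
python3 st.py
```

```text
4.4 [578.05 193.1  149.48] yang 71.57 z [ 0.0432  0.0164 -0.9989] F [ 0.1 -1.3 -0.1] 87.89885899776996 q [ 0.301  0.472  1.749  0.004  0.875 -0.95 ] v [-0.001 -0.011 -0.002 -0.     0.001  0.001]
```

Emit:
{"fn": "jog_arm", "kwargs": {
  "xyz": [
    [0,0,0],
    [0,0,0],
    [0,0,0]
  ],
  "yaw": [0,0,0]
}}

```text
t: 4.65
ee_pos: [578.1, 193.0, 149.8]
orientation: [0.498, 3.061, 0.036]
ft_force: [-0.8, 0.7, 1.6]
width: 87.9
```

```bash
python3 st.py
```

```text
4.65 [578.15 193.   149.8 ] yang 71.56 z [ 0.0436  0.0165 -0.9989] F [-0.8  0.7  1.6] 87.8859698120449 q [ 0.301  0.471  1.749  0.004  0.875 -0.95 ] v [-0.002  0.001  0.002  0.     0.001  0.001]
```

Emit:
{"fn": "jog_arm", "kwargs": {
  "xyz": [
    [0,0,30],
    [0,0,30],
    [0,0,0],
    [0,0,0],
    [0,0,0],
    [0,0,0],
    [0,0,0],
    [0,0,0]
  ],
  "yaw": [0,0,0,0,0,0,0,0]
}}

```text
t: 5.32
ee_pos: [575.3, 192.0, 207.1]
orientation: [0.499, 3.068, 0.03]
ft_force: [-0.6, -0.7, 0.4]
width: 87.9
```

```bash
python3 st.py
```

```text
5.3167 [575.31 191.99 207.12] yang 71.54 z [ 0.0356  0.014  -0.9993] F [-0.6 -0.7  0.4] 87.90454781921302 q [ 0.301  0.397  1.712  0.003  0.995 -0.949] v [-0.     0.012  0.009 -0.003 -0.005 -0.002]
```

Emit:
{"fn": "jog_arm", "kwargs": {
  "xyz": [
    [0,0,40],
    [0,0,40],
    [0,0,40],
    [0,0,40],
    [0,0,0],
    [0,0,0],
    [0,0,0],
    [0,0,0],
    [0,0,0],
    [0,0,0]
  ],
  "yaw": [0,0,0,0,0,0,0,0,0,0]
}}

```text
t: 6.15
ee_pos: [569.1, 190.0, 361.8]
orientation: [0.502, 3.087, 0.016]
ft_force: [0.7, 0.0, 0.8]
width: 87.8
```

```bash
python3 st.py
```

```text
6.15 [569.09 190.04 361.83] yang 71.52 z [ 0.0154  0.0077 -0.9999] F [0.7 0.  0.8] 87.81567285100277 q [ 0.301  0.252  1.55   0.003  1.323 -0.948] v [ 0.001  0.016  0.017 -0.    -0.006 -0.001]
```

Emit:
{"fn": "jog_arm", "kwargs": {
  "xyz": [
    [1,-5,0],
    [1,-5,0],
    [0,0,-14],
    [0,0,-14],
    [0,0,-14],
    [0,0,-14],
    [0,0,-14],
    [0,0,-14],
    [0,0,-14],
    [0,0,-14],
    [0,0,-14],
    [0,0,-14],
    [0,0,-14],
    [0,0,-14],
    [0,0,0],
    [0,0,0]
  ],
  "yaw": [-0.7,0,0,0,0,0,0,0,0,0,0,0,0,0,0,0]
}}

```text
t: 7.48
ee_pos: [569.1, 170.9, 178.3]
orientation: [0.533, 3.093, 0.005]
ft_force: [0.6, -0.5, 0.2]
width: 88.0
```

```bash
python3 st.py
```

```text
7.4833 [569.11 170.89 178.32] yang 70.44 z [ 0.0037  0.0025 -1.    ] F [ 0.6 -0.5  0.2] 88.04530712985446 q [ 0.271  0.43   1.736  0.002  0.971 -0.959] v [-0.007  0.024  0.019 -0.002 -0.006 -0.004]
```

Emit:
{"fn": "jog_arm", "kwargs": {
  "xyz": [
    [1,5,0],
    [0,0,0],
    [0,0,0],
    [0,0,0]
  ],
  "yaw": [0.2,0,0,0]
}}

```text
t: 7.82
ee_pos: [571.5, 176.2, 180.5]
orientation: [0.528, 3.091, 0.007]
ft_force: [-0.9, -0.6, -0.2]
width: 87.8
```

```bash
python3 st.py;python3 shot.py wrist 3
```

```text
7.8167 [571.53 176.18 180.52] yang 70.63 z [ 0.0062  0.0032 -1.    ] F [-0.9 -0.6 -0.2] 87.7937095520182 q [ 0.278  0.432  1.728  0.002  0.975 -0.955] v [ 0.001 -0.009 -0.01  -0.002  0.004 -0.   ]
```

View pics/wrist_3.png

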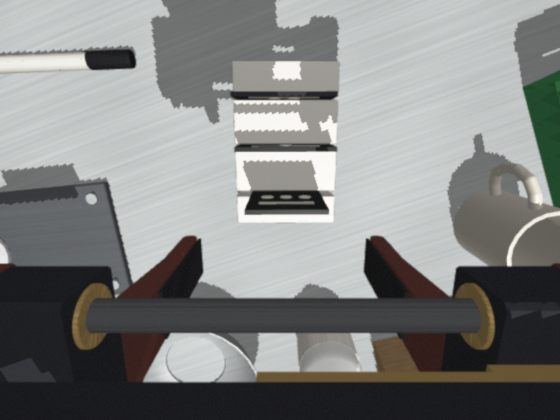

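```bash
python3 - <<'E'
import cv2
i=cv2.imread("pics/wrist_3.png"); cv2.imwrite("pics/w3c.png",cv2.resize(i[180:230,230:340],(880,400)[:2],interpolation=cv2.INTER_CUBIC)[:, :800])
E
```

```text
(no output)
```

View pics/w3c.png

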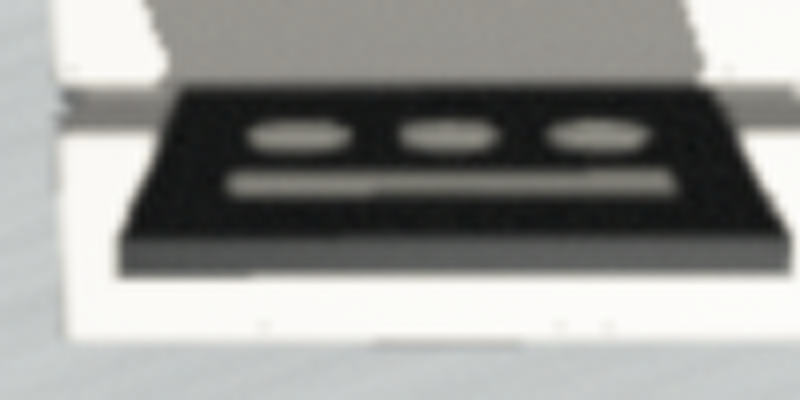

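```bash
python3 - <<'E'
from h import *
import pickle
s,o=pickle.load(open("wrist_3.pkl","rb"))
g=lambda c:np.array([230+c[0]/8,180+c[1]/8])
for a,b,z in [((119,255),(790,254),102),((60,110),(60,110),34)]:
    A=atz(s,g(a),z);B=atz(s,g(b),z);d=B-A;print(A.round(1),B.round(1),"mid",((A+B)/2).round(1),np.linalg.norm(d).round(1),np.degrees(np.arctan2(d[1],d[0])).round(2))
E
python3 st.py
```

```text
[559.8 149.7 102. ] [581.3 211.  102. ] mid [570.6 180.4 102. ] 65.0 70.68
[555.5 135.7  34. ] [555.5 135.7  34. ] mid [555.5 135.7  34. ] 0.0 0.0
7.8667 [571.61 176.17 180.65] yang 70.63 z [ 0.0064  0.0032 -1.    ] F [ 0.6 -0.   0.5] 87.53086853556391 q [ 0.278  0.431  1.728  0.002  0.975 -0.955] v [-0.003  0.002  0.005  0.001 -0.003  0.   ]
```

Emit:
{"fn": "jog_arm", "kwargs": {
  "xyz": [
    [-0.5,4,0],
    [0,0,-10],
    [0,0,-10],
    [0,0,-10],
    [0,0,-10],
    [0,0,-10],
    [0,0,-5],
    [0,0,0],
    [0,0,0],
    [0,0,0]
  ],
  "yaw": [0,0,0,0,0,0,0,0,0,0]
}}

```text
t: 8.7
ee_pos: [569.8, 180.4, 118.5]
orientation: [0.528, 3.093, 0.005]
ft_force: [-0.6, -0.1, -0.3]
width: 87.7
```

```bash
python3 st.py
```

```text
8.7 [569.82 180.36 118.53] yang 70.64 z [ 0.0044  0.0026 -1.    ] F [-0.6 -0.1 -0.3] 87.68582970463342 q [ 0.286  0.516  1.762  0.002  0.858 -0.948] v [-0.002  0.005 -0.003  0.001  0.001  0.001]
```

Emit:
{"fn": "jog_arm", "kwargs": {
  "xyz": [
    [0.5,0,-10],
    [0,0,-10],
    [0,0,-10],
    [0,0,-10],
    [0,0,-10],
    [0,0,-8],
    [0,0,-4],
    [0,0,0],
    [0,0,0],
    [0,0,0]
  ],
  "yaw": [0,0,0,0,0,0,0,0,0,0]
}}

```text
t: 9.53
ee_pos: [570.4, 180.3, 49.7]
orientation: [0.528, 3.093, 0.005]
ft_force: [-0.3, -0.8, -0.1]
width: 87.7
```

```bash
python3 st.py; python3 shot.py wrist 4; python3 shot.py side 4
```

```text
9.5333 [570.43 180.31  49.72] yang 70.63 z [ 0.0047  0.0027 -1.    ] F [-0.3 -0.8 -0.1] 87.72584378361753 q [ 0.286  0.621  1.783  0.002  0.732 -0.949] v [-0.001  0.002 -0.    -0.001 -0.    -0.   ]
```

View pics/wrist_4.png

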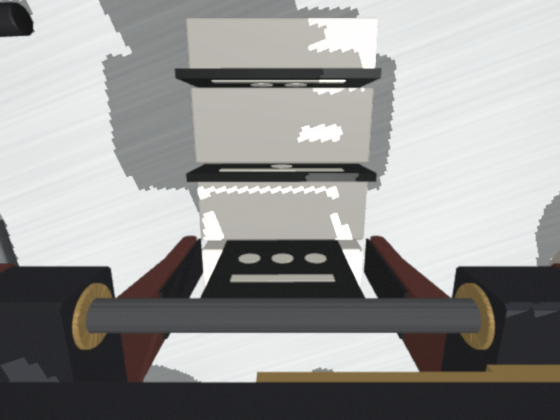

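View pics/side_4.png

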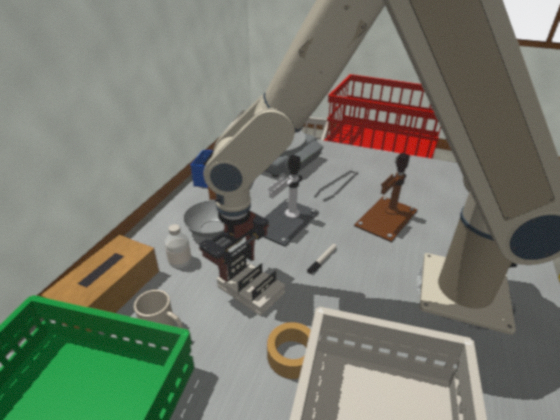

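The fingers straddle the ticket evenly: its side edges are at columns 205 and 363, between the jaws at 200 and 370. Closing now.

Emit:
{"fn": "jog_arm", "kwargs": {
  "xyz": [
    [0,0,0],
    [0,0,0],
    [0,0,0],
    [0,0,0],
    [0,0,0],
    [0,0,0],
    [0,0,0],
    [0,0,0]
  ],
  "yaw": [0,0,0,0,0,0,0,0],
  "gripper": 1
}}

```text
t: 10.3
ee_pos: [571.9, 180.7, 52.1]
orientation: [0.527, 3.089, 0.008]
ft_force: [-0.5, -0.3, -0.8]
width: 66.1
```

```bash
python3 st.py
```

```text
10.3 [571.86 180.71  52.15] yang 70.64 z [ 0.0088  0.0039 -1.    ] F [-0.5 -0.3 -0.8] 66.11876608114699 q [ 0.286  0.617  1.782  0.002  0.733 -0.949] v [-0.    -0.     0.002 -0.001 -0.002 -0.001]
```

Emit:
{"fn": "jog_arm", "kwargs": {
  "xyz": [
    [0,0,5],
    [0,0,8],
    [0,0,10],
    [0,0,12],
    [0,0,14],
    [0,0,16],
    [0,0,18],
    [0,0,18],
    [0,0,18],
    [0,0,18],
    [0,0,18],
    [0,0,18],
    [0,0,18],
    [0,0,10],
    [0,0,0],
    [0,0,0]
  ],
  "yaw": [0,0,0,0,0,0,0,0,0,0,0,0,0,0,0,0]
}}

```text
t: 11.63
ee_pos: [570.0, 180.5, 280.0]
orientation: [0.525, 3.08, 0.016]
ft_force: [0.1, -0.0, -0.5]
width: 65.6
```

```bash
python3 st.py; python3 shot.py side 5 ticket_mid; python3 shot.py wrist 5
```

```text
11.6333 [569.95 180.52 279.95] yang 70.65 z [ 0.0182  0.0072 -0.9998] F [ 0.1 -0.  -0.5] 65.63969103074379 q [ 0.286  0.314  1.652  0.002  1.156 -0.948] v [-0.002 -0.026 -0.009 -0.002  0.013  0.001]
ticket_mid [230.9 192. ] 0.86
```

View pics/side_5.png

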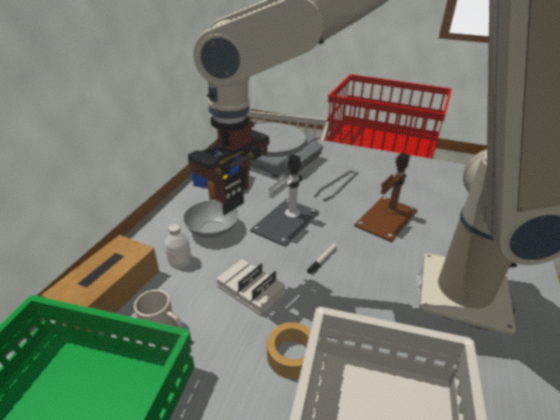

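View pics/wrist_5.png

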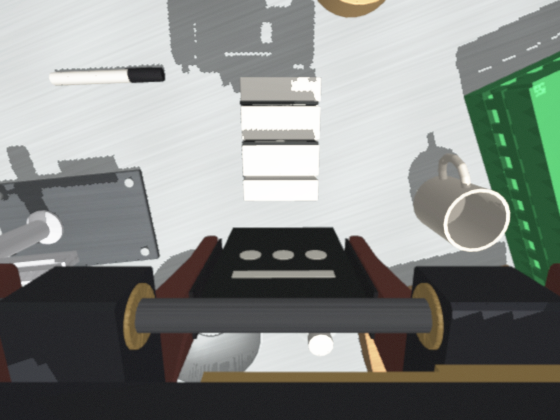

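The ticket is held clear of the rack and the low tickets haven't moved. Next I'll hover beyond the stand so the wrist camera sees the channel.

Emit:
{"fn": "jog_arm", "kwargs": {
  "xyz": [
    [2,-10,2],
    [4,-20,2],
    [5,-22,2],
    [5,-22,2],
    [5,-22,2],
    [5,-22,2],
    [5,-22,0],
    [5,-22,0],
    [5,-22,0],
    [5,-22,0],
    [4,-18,0],
    [2,-10,0],
    [0,0,0],
    [0,0,0],
    [0,0,0]
  ],
  "yaw": [0,1,1,1,1,1,0,0,0,0,0,0,0,0,0]
}}

```text
t: 13.03
ee_pos: [614.7, -72.6, 274.3]
orientation: [-0.382, -3.103, -0.005]
ft_force: [0.1, -0.6, -0.3]
width: 65.6
```

```bash
python3 st.py; python3 shot.py wrist 6 channel grip button_face stand; python3 shot.py top 6 channel grip stand
```

```text
13.0333 [614.73 -72.56 274.26] yang 75.95 z [-0.0149  0.0049 -0.9999] F [ 0.1 -0.6 -0.3] 65.56697929701335 q [-0.138  0.369  1.586  0.003  1.202 -1.465] v [0.003 0.004 0.009 0.007 0.001 0.003]
channel [266.4 133.1] 0.62
channel [474.9  59.3] 0.24
grip [150.2 135.2] 0.97
grip [355.7 249.3] 0.33
button_face [148.1 165.8] 0.65
stand [208.3 132. ] 0.57
stand [352.3 249. ] 0.36
channel [353.4 306.6] 0.71
grip [388.8 320. ] 0.97
stand [323.4 200.4] 0.87
stand [370.9 310.2] 0.57
```

View pics/wrist_6.png

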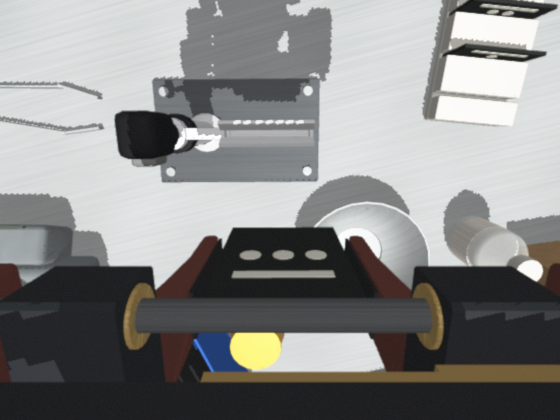

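```bash
python3 - <<'E'
import cv2
i=cv2.imread("pics/wrist_6.png"); cv2.imwrite("pics/w6c.png",cv2.resize(i[105:155,210:325],(800,348),interpolation=cv2.INTER_CUBIC))
cv2.imwrite("pics/w6d.png",cv2.resize(i[70:190,105:325],(800,436),interpolation=cv2.INTER_CUBIC))
E
```

```text
(no output)
```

View pics/w6c.png

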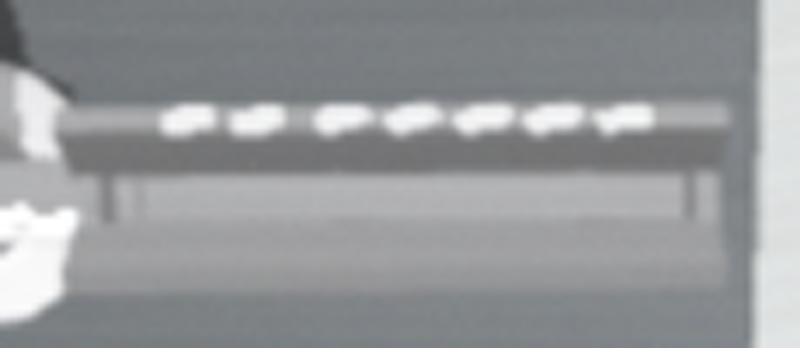

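View pics/w6d.png

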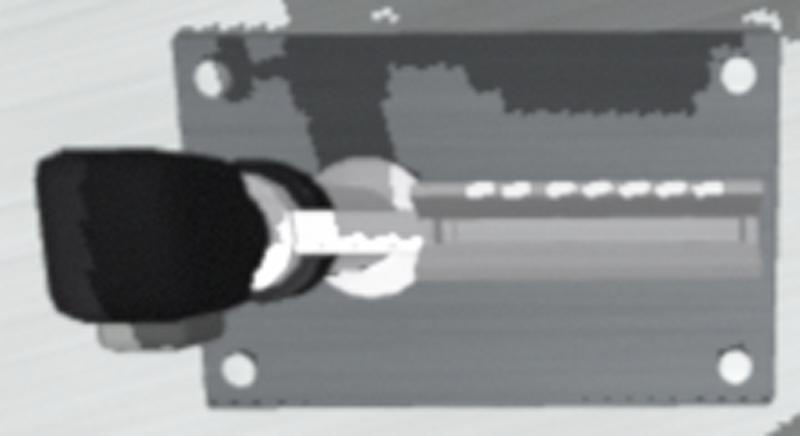

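```bash
python3 - <<'E'
from h import *
import pickle
s,o=pickle.load(open("wrist_6.pkl","rb"))
k=115/800
g=lambda c:np.array([210+c[0]*k,105+c[1]*50/348])
def pr(a,b,z):
    A=atz(s,g(a),z);B=atz(s,g(b),z);d=B-A;print(A.round(1),B.round(1),"mid",((A+B)/2).round(1),np.linalg.norm(d).round(1),np.degrees(np.arctan2(d[1],d[0])).round(2))
print(-s["R"].T@s["t"])
pr((108,197),(690,197),145);pr((108,197),(690,197),159);pr((64,100),(728,100),171);pr((64,290),(728,290),171)
pr((110,172),(690,172),145);pr((110,221),(690,221),145)
k2=220/800
h=lambda c:np.array([105+c[0]*k2,70+c[1]*120/436])
C=[(175,33),(778,30),(208,405),(772,403)]
b=np.array([atz(s,h(c),10)[:2] for c in C]);print(b.round(1),[np.linalg.norm(b[a]-b[c]).round(1) for a,c in[(0,1),(2,3),(0,2),(1,3)]]);c=b.mean(0)
d=-b[0]+b[1]-b[2]+b[3];y=d/np.linalg.norm(d);print("y ang",np.degrees(np.arctan2(d[1],d[0])),"origin",c-40*y,"chan",c+45*y)
# bolts
B=np.array([atz(s,h(c),11)[:2] for c in [(211,76),(738,75),(239,369),(735,366)]]);d=B[1]-B[0]+B[3]-B[2];print(np.degrees(np.arctan2(d[1],d[0])),B.mean(0))
print("grip",atz(s,(150.2,135.2),197.5))
E
```

```text
[550.55803754 -56.53011466 437.32802746]
[ 541.9 -106.4  145. ] [559.8 -34.6 145. ] mid [550.8 -70.5 145. ] 74.0 76.0
[ 542.3 -104.   159. ] [559.3 -35.6 159. ] mid [550.8 -69.8 159. ] 70.5 76.0
[ 531.  -103.8  171. ] [549.4 -29.9 171. ] mid [540.2 -66.8 171. ] 76.2 76.0
[ 551.6 -109.9  171. ] [570.4 -34.6 171. ] mid [561.  -72.3 171. ] 77.7 76.0
[ 539.  -105.3  145. ] [556.8 -33.9 145. ] mid [547.9 -69.6 145. ] 73.6 76.0
[ 544.8 -107.   145. ] [562.7 -35.2 145. ] mid [553.7 -71.1 145. ] 74.0 76.0
[[ 452.9 -198.2]
 [ 501.9    2.3]
 [ 577.7 -229.5]
 [ 627.3  -27.7]] [np.float64(206.4), np.float64(207.8), np.float64(128.6), np.float64(128.9)]
y ang 76.23526403040367 origin [ 530.43331729 -152.13560974] chan [550.65785223 -69.57673265]
76.2239837041194 [ 540.12455424 -114.14067597]
grip [ 531.4792517 -150.9112728  197.5      ]
```

```bash
python3 - <<'E'
import cv2
i=cv2.imread("pics/wrist_6.png"); cv2.imwrite("pics/w6e.png",cv2.resize(i[220:300,210:360],(800,427),interpolation=cv2.INTER_CUBIC))
E
```

```text
(no output)
```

View pics/w6e.png

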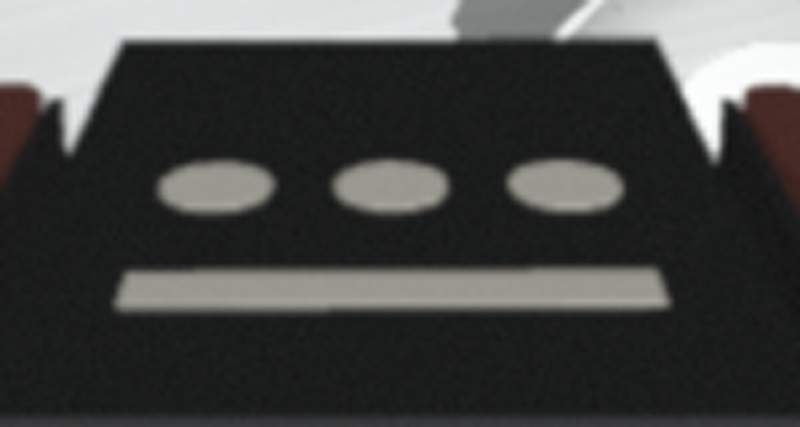

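```bash
python3 - <<'E'
from h import *
import pickle
from scipy.spatial.transform import Rotation as Ro
s,o=pickle.load(open("wrist_6.pkl","rb"))
Rt=Ro.from_rotvec(o["orientation"]).as_matrix();p=np.array(o["ee_pos"])
Ki=np.linalg.inv(s["K"]); k=.1875
for nm,a,b in [("bot",(122,42),(657,42))]:
    a=np.array([210+a[0]*k,220+a[1]*k]);b=np.array([210+b[0]*k,220+b[1]*k])
    dep=s["K"][0,0]*66/(b[0]-a[0])
    for uv in (a,b):
        X=s["R"].T@(Ki@np.r_[uv,1]*dep-s["t"]);print(nm,X.round(1),"tool",(Rt.T@(X-p)).round(1))
# constrain to z plane 40 below in world
for z in (232,234,236):
    A=atz(s,a,z);B=atz(s,b,z);print(z,((A+B)/2).round(1),np.linalg.norm(A-B).round(1),"tool",(Rt.T@((A+B)/2-p)).round(1),np.degrees(np.arctan2(*(B-A)[1::-1])))
# top edge near face row 297.8 center col
uv=np.array([210+395*k,220+415*k])
for z in (322,324,326): X=atz(s,uv,z);print("top",z,X.round(1),(Rt.T@(X-p)).round(1))
E
```

```text
bot [ 603.9 -103.6  234.7] tool [  2.2 -33.   39.5]
bot [619.9 -39.5 234.8] tool [ 2.2 33.  39.5]
232 [612.7 -71.7 232. ] 66.9 tool [ 1.3 -0.  42.3] 75.97582228059831
234 [612.1 -71.6 234. ] 66.3 tool [ 2.  -0.  40.3] 75.9758222805984
236 [611.5 -71.4 236. ] 65.6 tool [ 2.6 -0.  38.3] 75.97582228059838
top 322 [613.7 -71.7 322. ] [  1.8   0.4 -47.7]
top 324 [612.6 -71.4 324. ] [  3.    0.4 -49.7]
top 326 [611.5 -71.2 326. ] [  4.1   0.4 -51.7]
```

Emit:
{"fn": "jog_arm", "kwargs": {
  "xyz": [
    [-4,0,0],
    [-7,0.3,0],
    [-8,0.3,0],
    [-8,0.3,0],
    [-8,0.3,0],
    [-8,0.3,0],
    [-7,0.3,0],
    [-5,0.2,0],
    [0,0,0],
    [0,0,0],
    [0,0,0],
    [0,0,0]
  ],
  "yaw": [0,0,0,0,0,0,0,0,0,0,0,0]
}}

```text
t: 14.48
ee_pos: [553.0, -69.9, 275.7]
orientation: [-0.381, -3.105, -0.004]
ft_force: [-1.1, 0.3, -0.0]
width: 65.4
```

```bash
python3 st.py
```

```text
14.4833 [552.99 -69.91 275.74] yang 76.0 z [-0.0126  0.0044 -0.9999] F [-1.1  0.3 -0. ] 65.42727765609118 q [-0.148  0.271  1.722  0.003  1.161 -1.476] v [ 0.001  0.001 -0.004  0.    -0.002 -0.001]
```

Emit:
{"fn": "jog_arm", "kwargs": {
  "xyz": [
    [-1.5,-0.2,0],
    [0,0,-7],
    [0,0,-8],
    [0,0,-8],
    [0,0,-8],
    [0,0,-8],
    [0,0,-6],
    [0,0,-4],
    [0,0,0],
    [0,0,0],
    [0,0,0]
  ],
  "yaw": [0,0,0,0,0,0,0,0,0,0,0]
}}

```text
t: 15.4
ee_pos: [551.2, -70.0, 218.9]
orientation: [-0.381, -3.102, -0.005]
ft_force: [0.1, 0.5, -0.5]
width: 65.8
```

```bash
python3 st.py; python3 shot.py wrist 7; python3 shot.py side 7
python3 - <<'E'
import cv2
i=cv2.imread("pics/side_7.png"); cv2.imwrite("pics/s7c.png",cv2.resize(i[120:250,230:350],(738,800)[:2],interpolation=cv2.INTER_CUBIC)[:600])
i=cv2.imread("pics/wrist_7.png"); cv2.imwrite("pics/w7c.png",cv2.resize(i[190:310,180:380],(800,480),interpolation=cv2.INTER_CUBIC))
E
```

```text
15.4 [551.15 -70.   218.93] yang 76.01 z [-0.0163  0.005  -0.9999] F [ 0.1  0.5 -0.5] 65.77621565112123 q [-0.149  0.334  1.777  0.003  1.048 -1.477] v [-0.001  0.001 -0.004  0.001 -0.    -0.001]
```

View pics/s7c.png

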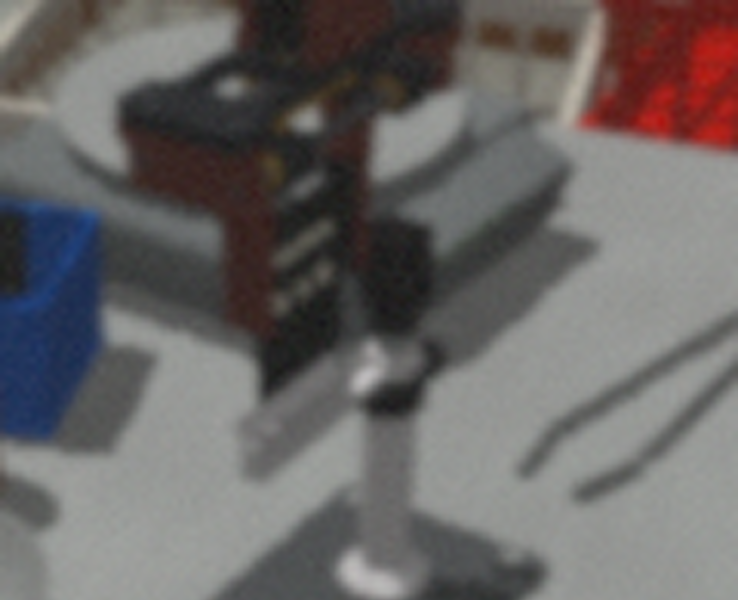

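View pics/w7c.png

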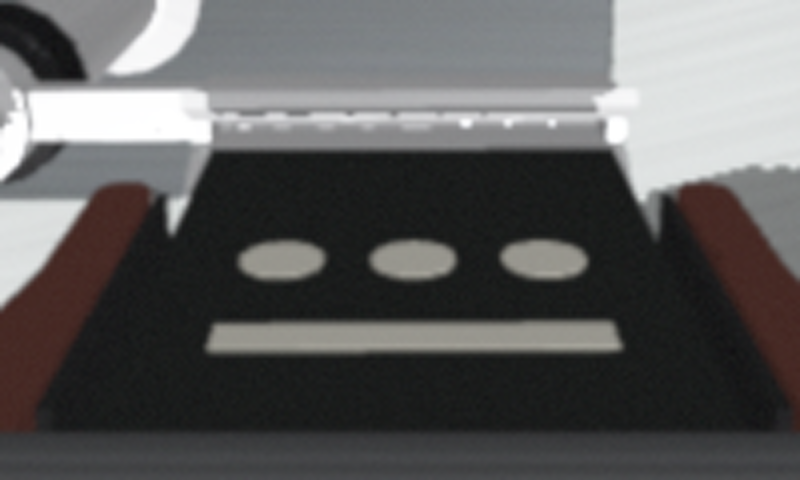

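```bash
python3 - <<'E'
from h import *
import pickle
s,o=pickle.load(open("wrist_7.pkl","rb"))
g=lambda c:np.array([180+c[0]/4,190+c[1]/4])
y=np.array([np.cos(np.radians(76.1)),np.sin(np.radians(76.1))]);x=np.array([y[1],-y[0]]);c=np.array([550.8,-70.])
f=lambda uv,z:( lambda X:(np.dot(X[:2]-c,x).round(1),np.dot(X[:2]-c,y).round(1)))(atz(s,g(uv),z))
print("lip right outer",f((637,92),171),"lip inner edge",f((600,118),171),f((240,118),171),"outer left",f((185,92),171))
print("foot near face",f((212,152),179),f((613,152),179))
E
```

```text
lip right outer (np.float64(-10.5), np.float64(38.5)) lip inner edge (np.float64(-6.0), np.float64(32.4)) (np.float64(-6.0), np.float64(-28.9)) outer left (np.float64(-10.6), np.float64(-38.1))
foot near face (np.float64(-2.5), np.float64(-32.6)) (np.float64(-2.4), np.float64(33.5))
```

Emit:
{"fn": "jog_arm", "kwargs": {
  "xyz": [
    [0.3,-0.4,0],
    [0,0,-3],
    [0,0,-4],
    [0,0,-4],
    [0,0,-4],
    [0,0,-3],
    [0,0,-2],
    [0,0,0],
    [0,0,0]
  ],
  "yaw": [0,0,0,0,0,0,0,0,0]
}}

```text
t: 16.25
ee_pos: [552.2, -70.6, 198.1]
orientation: [-0.381, -3.104, -0.004]
ft_force: [-0.6, -0.7, -0.4]
width: 65.8
```

```bash
python3 st.py
```

```text
16.25 [552.21 -70.57 198.13] yang 76.01 z [-0.0136  0.0046 -0.9999] F [-0.6 -0.7 -0.4] 65.82811762810572 q [-0.15   0.361  1.793  0.003  1.002 -1.478] v [-0.001  0.007  0.004 -0.002 -0.005  0.001]
```

Emit:
{"fn": "jog_arm", "kwargs": {
  "xyz": [
    [-0.7,0.2,0],
    [0,0,-2],
    [0,0,-2],
    [0,0,-2],
    [0,0,-2],
    [0,0,0],
    [0,0,0]
  ],
  "yaw": [0,0,0,0,0,0,0]
}}

```text
t: 16.83
ee_pos: [551.7, -70.4, 189.6]
orientation: [-0.381, -3.105, -0.004]
ft_force: [-1.2, 0.2, -0.9]
width: 65.7
```

```bash
python3 st.py
```

```text
16.8333 [551.71 -70.35 189.61] yang 76.01 z [-0.0128  0.0045 -0.9999] F [-1.2  0.2 -0.9] 65.73513105493569 q [-0.15   0.371  1.801  0.003  0.983 -1.478] v [-0.001  0.003  0.003  0.    -0.004  0.   ]
```

Emit:
{"fn": "jog_arm", "kwargs": {
  "xyz": [
    [0,0,-2],
    [0,0,-2],
    [0,0,-2],
    [0,0,-1]
  ],
  "yaw": [0,0,0,0]
}}

```text
t: 17.17
ee_pos: [553.0, -69.9, 183.8]
orientation: [-0.382, -3.108, -0.006]
ft_force: [-2.7, 1.7, 13.2]
width: 65.8
```

```bash
python3 st.py
```

```text
17.1667 [553.05 -69.86 183.82] yang 75.98 z [-0.0098  0.0054 -0.9999] F [-2.7  1.7 13.2] 65.82383273324922 q [-0.149  0.379  1.804  0.005  0.969 -1.478] v [ 0.001  0.005 -0.001  0.004 -0.013 -0.   ]
```

Emit:
{"fn": "jog_arm", "kwargs": {
  "xyz": [
    [0,0,0],
    [0,0,0]
  ],
  "yaw": [0,0]
}}

```text
t: 17.33
ee_pos: [553.0, -69.9, 184.4]
orientation: [-0.381, -3.108, -0.006]
ft_force: [-0.5, 0.2, 0.2]
width: 66.1
```

```bash
python3 st.py;python3 shot.py wrist 8; python3 shot.py side 8
python3 - <<'E'
import cv2,numpy as np
i=cv2.imread("pics/side_8.png"); a=cv2.resize(i[150:220,250:320],(400,400),interpolation=cv2.INTER_CUBIC)
i=cv2.imread("pics/wrist_8.png"); b=cv2.resize(i[200:300,230:330],(400,400),interpolation=cv2.INTER_CUBIC)
cv2.imwrite("pics/c8.png",np.hstack([a,b]))
E
```

```text
17.3333 [552.96 -69.92 184.43] yang 76.0 z [-0.01    0.005  -0.9999] F [-0.5  0.2  0.2] 66.07290289943296 q [-0.149  0.378  1.804  0.004  0.97  -1.478] v [ 0.    -0.002 -0.001 -0.001  0.005 -0.   ]
```

View pics/c8.png

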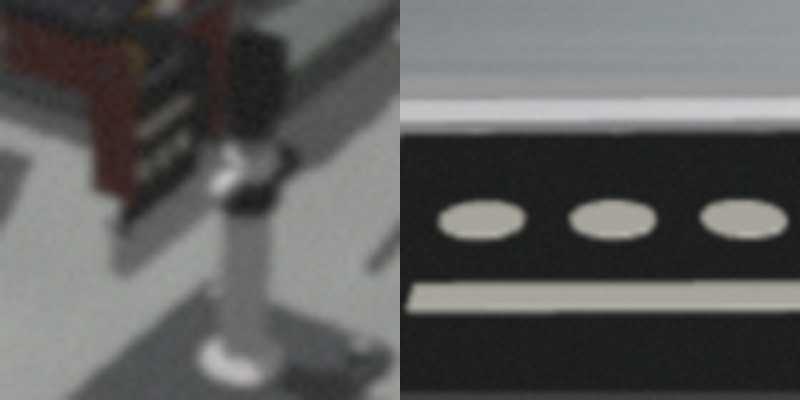

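View pics/wrist_8.png

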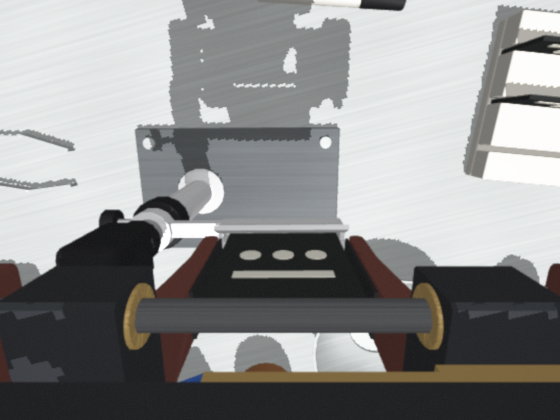

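The ticket is down in the channel: contact came at TCP z of about 184, and I expected 185. Its lower part is hidden behind the lip. Releasing.

Emit:
{"fn": "jog_arm", "kwargs": {
  "xyz": [
    [0,0,0],
    [0,0,0],
    [0,0,0],
    [0,0,0],
    [0,0,0],
    [0,0,0]
  ],
  "yaw": [0,0,0,0,0,0],
  "gripper": 0
}}

```text
t: 17.93
ee_pos: [553.4, -69.9, 183.6]
orientation: [-0.382, -3.108, -0.007]
ft_force: [-0.0, -0.1, 0.3]
width: 87.6
```

```bash
python3 st.py;python3 shot.py wrist 9
```

```text
17.9333 [553.45 -69.87 183.65] yang 75.97 z [-0.0091  0.0054 -0.9999] F [-0.  -0.1  0.3] 87.59576436782173 q [-0.149  0.379  1.804  0.005  0.968 -1.478] v [-0.001  0.002 -0.     0.001 -0.003  0.002]
```

View pics/wrist_9.png

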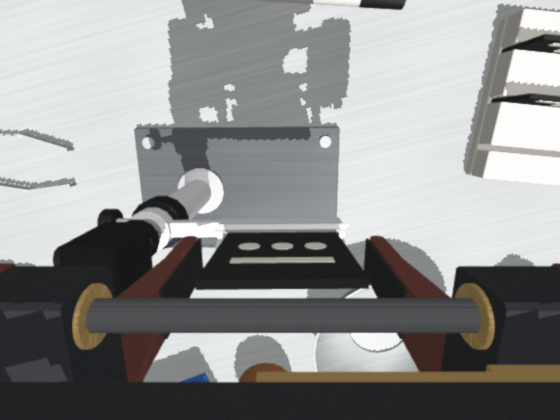

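Emit:
{"fn": "jog_arm", "kwargs": {
  "xyz": [
    [0,0,6],
    [0,0,10],
    [0,0,12],
    [0,0,14],
    [0,0,14],
    [0,0,14],
    [0,0,14],
    [0,0,14],
    [0,0,10],
    [0,0,5],
    [0,0,0],
    [0,0,0],
    [0,0,0]
  ],
  "yaw": [0,0,0,0,0,0,0,0,0,0,0,0,0]
}}

```text
t: 19.07
ee_pos: [553.1, -69.8, 309.9]
orientation: [-0.383, -3.113, -0.007]
ft_force: [0.7, -0.3, -0.0]
width: 88.2
```

```bash
python3 st.py;python3 shot.py wrist 10 grip button_face channel; python3 shot.py side 10 grip; python3 shot.py top 10 grip
```

```text
19.0667 [553.07 -69.79 309.89] yang 75.97 z [-0.0048  0.0048 -1.    ] F [ 0.7 -0.3 -0. ] 88.17714985461274 q [-0.149  0.235  1.69   0.004  1.223 -1.477] v [-0.001  0.002  0.008  0.001 -0.002 -0.   ]
grip [183.4 205.1] 0.82
grip [186.5 228.2] 0.62
button_face [185.4 230.8] 0.55
channel [279.6 191.4] 0.96
channel [282.1 192. ] 0.16
grip [402.  161.5] 0.83
grip [293.1 165.4] 0.66
grip [388.9 320. ] 0.75
```

View pics/wrist_10.png

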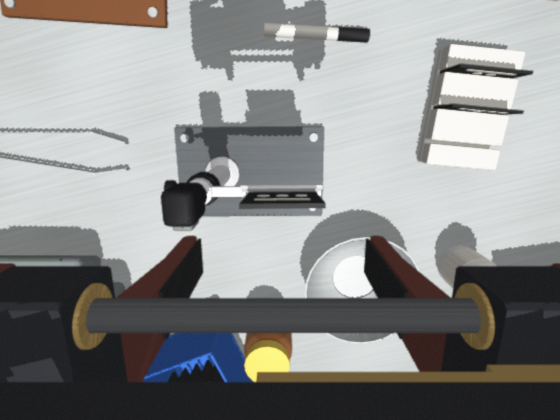

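View pics/side_10.png

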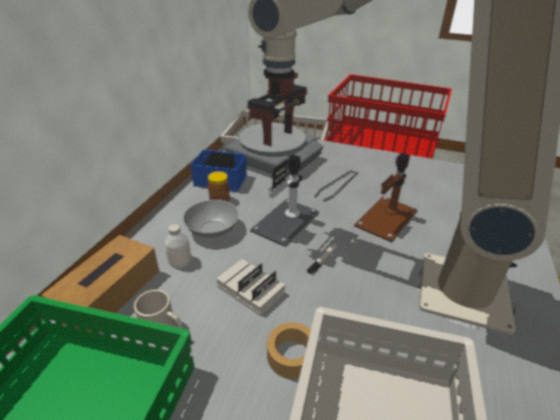

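Emit:
{"fn": "jog_arm", "kwargs": {
  "xyz": [
    [-1,-4,0],
    [-1.5,-5.5,0],
    [-1.5,-5.5,0],
    [-1.5,-5.5,0],
    [-1.5,-5.5,0],
    [-1.5,-5.5,0],
    [-1.5,-5.5,0],
    [-1.5,-5.5,0],
    [-1.5,-5.5,0],
    [-1.5,-5.5,0],
    [-1.5,-5.5,0],
    [-1.5,-5,0],
    [-1.5,-5,0],
    [-1.5,-5,0],
    [-1,-3,0],
    [0,0,0],
    [0,0,0],
    [0,0,0]
  ],
  "yaw": [-3,-6,-6.5,-6.5,-6.5,-6.5,-6.5,-6.5,-6.5,-6.5,-6.5,-6.5,-6,-4,-2,0,0,0]
}}

```text
t: 20.97
ee_pos: [530.0, -150.0, 307.3]
orientation: [-2.477, -1.926, -0.011]
ft_force: [-0.7, 0.0, 0.4]
width: 88.0
```

```bash
python3 st.py;python3 shot.py wrist 11 grip button_face channel
```

```text
20.9667 [ 529.99 -150.02  307.29] yang -14.27 z [ 0.0028  0.0078 -1.    ] F [-0.7  0.   0.4] 88.02964337174497 q [-0.302  0.223  1.71   0.009  1.208 -0.056] v [ 0.002  0.001  0.001  0.003  0.    -0.013]
grip [283.9 212.9] 0.71
button_face [307. 211.] 0.72
channel [279.5 112.6] 0.9
channel [308.5 210.7] 0.41
```

View pics/wrist_11.png

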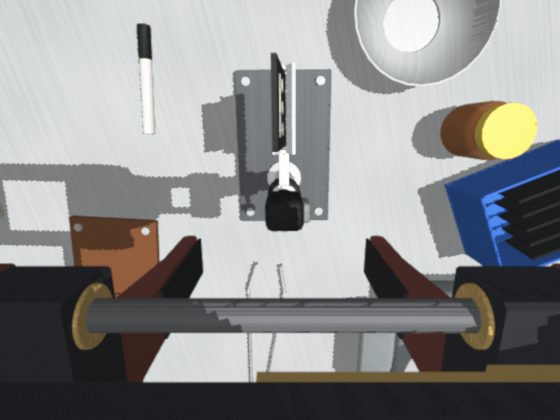

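```bash
python3 - <<'E'
import cv2
i=cv2.imread("pics/wrist_11.png"); cv2.imwrite("pics/w11c.png",cv2.resize(i[160:240,250:330],(640,640)[:2],interpolation=cv2.INTER_CUBIC)[:600])
E
```

```text
(no output)
```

View pics/w11c.png

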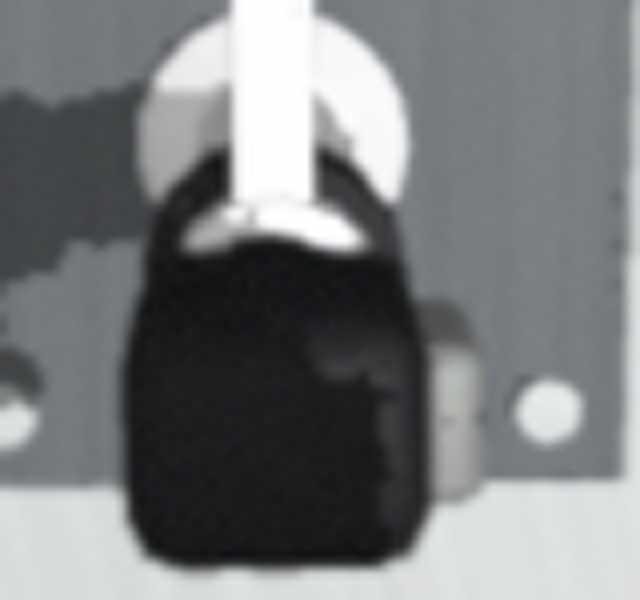

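```bash
python3 - <<'E'
from h import *
import pickle
s,o=pickle.load(open("wrist_11.pkl","rb"))
g=lambda c:np.array([250+c[0]/8,160+c[1]/8])
y=np.array([np.cos(np.radians(76.1)),np.sin(np.radians(76.1))]);x=np.array([y[1],-y[0]]);c=np.array([530.4,-152.5])
f=lambda uv,z:( lambda X:(X.round(1),np.dot(X[:2]-c,x).round(1),np.dot(X[:2]-c,y).round(1)))(atz(s,g(uv),z))
print("L",f((127,450),215));print("R",f((430,450),215));print("B",f((278,565),218));print("btn",f((482,425),210), f((482,425),197.5))
print("grip net",atz(s,(283.9,212.9),197.5))
E
```

```text
L (array([ 515.6, -150.3,  215. ]), np.float64(-14.9), np.float64(-1.4))
R (array([ 545.8, -158. ,  215. ]), np.float64(16.3), np.float64(-1.6))
B (array([ 527.9, -165.2,  218. ]), np.float64(0.6), np.float64(-12.9))
btn (array([ 551.7, -158.1,  210. ]), np.float64(22.0), np.float64(-0.3)) (array([ 552. , -161.6,  197.5]), np.float64(23.1), np.float64(-3.7))
grip net [ 529.61642222 -155.75902659  197.5       ]
```

Emit:
{"fn": "jog_arm", "kwargs": {
  "xyz": [
    [1.5,-2,0],
    [0,0,-8],
    [0,0,-10],
    [0,0,-10],
    [0,0,-10],
    [0,0,-10],
    [0,0,-8],
    [0,0,-5],
    [0,0,0],
    [0,0,0],
    [0,0,0]
  ],
  "yaw": [0.3,0,0,0,0,0,0,0,0,0,0]
}}

```text
t: 22.08
ee_pos: [530.3, -151.2, 237.3]
orientation: [-2.467, -1.932, -0.007]
ft_force: [0.5, 0.6, -0.6]
width: 87.9
```

```bash
python3 st.py;python3 shot.py wrist 12 grip button_face channel
```

```text
22.0833 [ 530.32 -151.17  237.33] yang -13.85 z [-0.0013  0.0092 -1.    ] F [ 0.5  0.6 -0.6] 87.94079918044945 q [-0.304  0.3    1.778  0.01   1.067 -0.067] v [ 0.001  0.001 -0.005  0.    -0.001  0.   ]
grip [286.2 238.3] 0.95
button_face [315.5 235.3] 0.57
channel [283.8 106.2] 0.91
```

View pics/wrist_12.png

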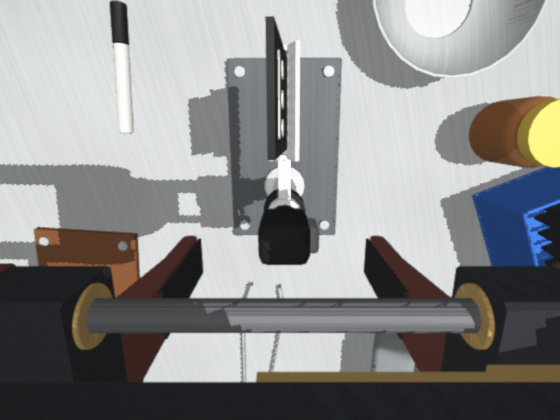

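Emit:
{"fn": "jog_arm", "kwargs": {
  "xyz": [
    [1.2,-1,0],
    [0,0,-8],
    [0,0,-9],
    [0,0,-9],
    [0,0,-9],
    [0,0,-9],
    [0,0,-6],
    [0,0,-4],
    [0,0,0],
    [0,0,0],
    [0,0,0]
  ],
  "yaw": [0,0,0,0,0,0,0,0,0,0,0]
}}

```text
t: 23.2
ee_pos: [531.2, -152.2, 177.4]
orientation: [-2.467, -1.932, -0.007]
ft_force: [-0.6, -1.1, 0.3]
width: 88.1
```

```bash
python3 st.py;python3 shot.py wrist 13 grip button_face channel;python3 shot.py side 13
```

```text
23.2 [ 531.23 -152.15  177.36] yang -13.86 z [-0.0013  0.0091 -1.    ] F [-0.6 -1.1  0.3] 88.09871514481594 q [-0.305  0.378  1.824  0.01   0.944 -0.069] v [ 0.001  0.001 -0.004  0.001 -0.001 -0.   ]
grip [281.9 277.5] 0.92
channel [277.4  97.4] 0.73
```

View pics/wrist_13.png

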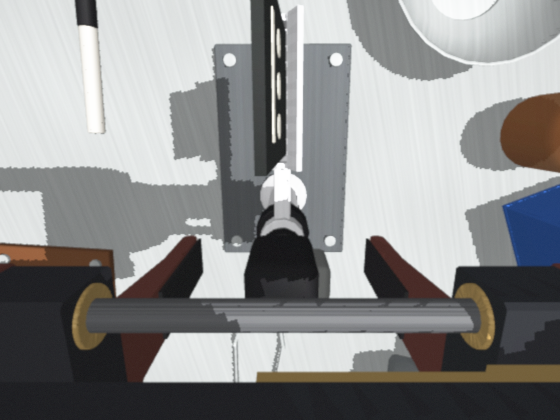

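The head sits between the jaws at columns 245–330, with the grasp point about 196 mm up, level with the button. Closing to squeeze it.

Emit:
{"fn": "jog_arm", "kwargs": {
  "xyz": [
    [0,0,0],
    [0,0,0],
    [0,0,0],
    [0,0,0],
    [0,0,0],
    [0,0,0],
    [0,0,0],
    [0,0,0],
    [0,0,0],
    [0,0,0]
  ],
  "yaw": [0,0,0,0,0,0,0,0,0,0],
  "gripper": 1
}}

```text
t: 24.28
ee_pos: [531.2, -152.2, 179.1]
orientation: [-2.467, -1.934, -0.008]
ft_force: [-0.8, -0.9, 2.0]
width: 31.9
```

```bash
python3 st.py;python3 shot.py wrist 14
```

```text
24.2833 [ 531.22 -152.2   179.08] yang -13.82 z [-3.0e-04  8.6e-03 -1.0e+00] F [-0.8 -0.9  2. ] 31.941702155272562 q [-0.305  0.375  1.823  0.01   0.946 -0.07 ] v [ 0.001 -0.001  0.002 -0.002  0.001  0.   ]
```

View pics/wrist_14.png

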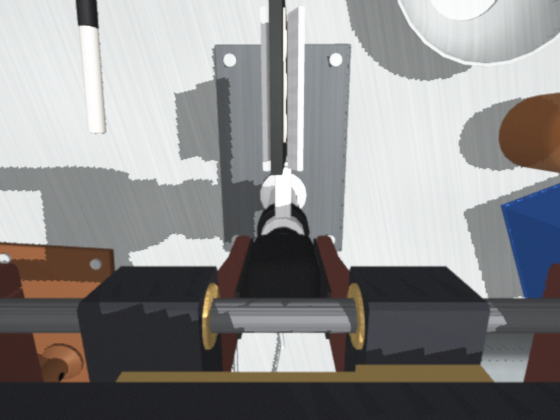

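Emit:
{"fn": "jog_arm", "kwargs": {
  "xyz": [
    [0,0,2],
    [0,0,2],
    [0,0,3],
    [0,0,3]
  ],
  "yaw": [0,0,0,0]
}}

```text
t: 24.67
ee_pos: [531.1, -152.2, 187.7]
orientation: [-2.467, -1.934, -0.008]
ft_force: [0.5, 0.5, -4.7]
width: 31.9
```

```bash
python3 st.py
```

```text
24.6667 [ 531.1  -152.16  187.7 ] yang -13.8 z [-4.0e-04  8.6e-03 -1.0e+00] F [ 0.5  0.5 -4.7] 31.921697455649134 q [-0.305  0.364  1.817  0.01   0.964 -0.07 ] v [ 0.002 -0.046 -0.026  0.001  0.071  0.001]
```

The mast is sliding: the load is 4.7 N, about its weight plus friction. Continuing up.

Emit:
{"fn": "jog_arm", "kwargs": {
  "xyz": [
    [0,0,4],
    [0,0,5],
    [0,0,5],
    [0,0,5],
    [0,0,5],
    [0,0,5],
    [0,0,5],
    [0,0,5],
    [0,0,5],
    [0,0,4],
    [0,0,3],
    [0,0,0]
  ],
  "yaw": [0,0,0,0,0,0,0,0,0,0,0,0]
}}

```text
t: 25.67
ee_pos: [531.1, -152.1, 245.2]
orientation: [-2.467, -1.935, -0.009]
ft_force: [0.5, -0.3, -2.5]
width: 31.9
```

```bash
python3 st.py;python3 shot.py side 15
```

```text
25.6667 [ 531.12 -152.11  245.23] yang -13.8 z [ 6.0e-04  8.3e-03 -1.0e+00] F [ 0.5 -0.3 -2.5] 31.902079956571093 q [-0.305  0.291  1.77   0.009  1.082 -0.068] v [-0.001 -0.002  0.001 -0.    -0.002 -0.001]
```

View pics/side_15.png

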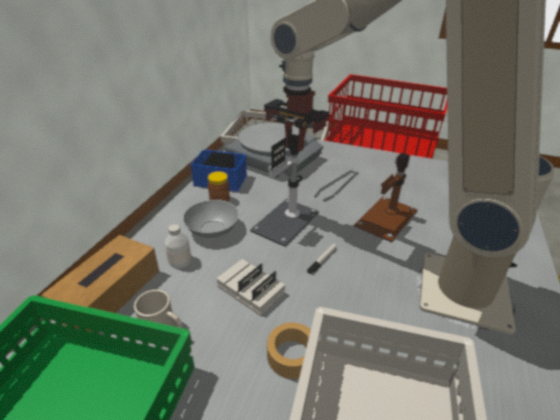

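Emit:
{"fn": "jog_arm", "kwargs": {
  "xyz": [
    [0,0,2],
    [0,0,2],
    [0,0,2],
    [0,0,2],
    [0,0,2]
  ],
  "yaw": [0,0,0,0,0]
}}

```text
t: 26.13
ee_pos: [531.1, -152.1, 254.9]
orientation: [-2.467, -1.934, -0.008]
ft_force: [1.0, -0.2, -4.6]
width: 32.2
```

Emit:
{"fn": "jog_arm", "kwargs": {
  "xyz": [
    [0,0,2],
    [0,0,2]
  ],
  "yaw": [0,0]
}}

```text
t: 26.3
ee_pos: [531.1, -152.1, 259.1]
orientation: [-2.467, -1.934, -0.008]
ft_force: [0.8, -0.1, -5.4]
width: 31.7
```

Emit:
{"fn": "jog_arm", "kwargs": {
  "xyz": [
    [0,0,1]
  ],
  "yaw": [0]
}}

```text
t: 26.38
ee_pos: [530.7, -152.0, 259.4]
orientation: [-2.467, -1.934, -0.008]
ft_force: [3.2, -0.8, -19.0]
width: 31.9
```

Emit:
{"fn": "jog_arm", "kwargs": {
  "xyz": [
    [0,0,1]
  ],
  "yaw": [0]
}}

```text
t: 26.47
ee_pos: [530.5, -151.9, 259.4]
orientation: [-2.466, -1.934, -0.007]
ft_force: [3.7, -1.9, -17.7]
width: 32.1
```

Emit:
{"fn": "jog_arm", "kwargs": {
  "xyz": [
    [0,0,0.3],
    [0,0,0.3],
    [0,0,0.3]
  ],
  "yaw": [0,0,0]
}}

```text
t: 26.72
ee_pos: [530.7, -152.0, 259.4]
orientation: [-2.466, -1.933, -0.007]
ft_force: [2.0, -0.5, -13.9]
width: 31.9
```

```bash
python3 st.py;python3 shot.py wrist 16 channel;python3 shot.py side 16; python3 shot.py top 16;python3 shot.py side 17; python3 st.py
python3 - <<'E'
import cv2,numpy as np
i=cv2.imread("pics/side_17.png"); a=cv2.resize(i[100:200,240:340],(400,400),interpolation=cv2.INTER_CUBIC)
i=cv2.imread("pics/top_16.png"); b=cv2.resize(i[120:260,160:360],(400,280),interpolation=cv2.INTER_CUBIC)
cv2.imwrite("pics/c16.png",np.hstack([a,np.pad(b,((0,120),(0,0),(0,0)))]))
E
```

```text
26.7167 [ 530.71 -152.    259.37] yang -13.82 z [-0.0014  0.009  -1.    ] F [  2.   -0.5 -13.9] 31.872902457663866 q [-0.305  0.276  1.756  0.009  1.114 -0.068] v [-0.001  0.003 -0.002  0.001  0.001  0.001]
channel [279.5 100.9] 0.97
channel [485.1 132.6] 0.29
26.9667 [ 530.66 -152.01  259.37] yang -13.82 z [-0.0014  0.009  -1.    ] F [  2.9  -0.4 -15. ] 32.02848934508361 q [-0.305  0.276  1.756  0.009  1.114 -0.068] v [-0.002 -0.002  0.     0.001  0.001 -0.   ]
```

View pics/wrist_16.png

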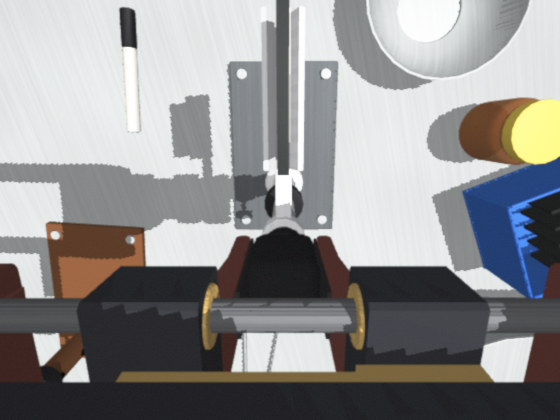

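View pics/c16.png

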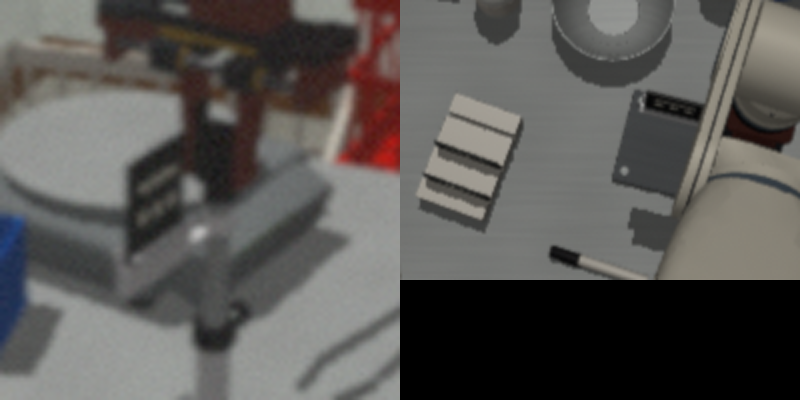

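The mast is at its end stop: TCP z is 259.4, which is 80.3 mm above where I gripped it, and the upward hold is steady. The ticket stands upright between the lips in both views.

```bash
python3 -c "
from workcell import ctrl
print(ctrl.close_job())"; python3 st.py
```

```text
the job is handed in; nothing more can be done
None
the job is handed in; nothing more can be done
```

I took the tall ticket from the rack by its side edges and lowered it to the channel floor before releasing it, with the mast still down. I then squeezed the button with a grip across the head and drew the mast up to its second stop, keeping it squeezed throughout. I handed in at about 27 s with the head still gripped there.

- **Ticket:** it met the channel floor within about 1 mm of the expected height. After the mast was raised, the wrist and side views show it still standing between the lips.
- **Mast:** it rose 80.3 mm on a load of about 5 N, then hit a firm stop. I left about 15 N of upward hold on it, and it stayed steady.
- **Button:** the jaws read 31.9 mm, where I expected about 33 mm with the button fully in. I couldn't see the button itself, but the mast slid freely past the first stop, so it was released.
- **Arm:** it overshot and tilted up to about 2.6° on the first fast moves. I corrected that before touching anything.
- **Other items:** I saw no sign of anything else having moved. The last top view had part of the bench hidden behind the arm.

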